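Bolt the magnifier stand to the slotted rail

ROBOT

A 6-joint arm with a two-finger parallel gripper is mounted at the origin on the work surface. World frame = base frame: x ahead of the robot, y to its left, z up, the work surface at z = 0. Lengths are in mm, angles in rad, forces in N, time in s.
With the tool pointing down it reaches from about 300 to 775 mm from the base axis. Payload 14.6 kg.
Tool frame: the origin (TCP) lies at the very end of the fingers, on their centre line; the grasp point (between the pads) lies 19 mm behind it; z points along the fingers, y is the line along which they close (so a half turn about z gives the same grasp; the last joint's range is limited). The gripper opens to 94 mm and grips with 3 to 60 N. Pads are 16 mm wide; open, the fingers measure 119 mm over their backs; the gripper's body (75 mm by 177 mm) begins 78 mm behind the grasp point.
Start: joints at [1.21, 0.3, 1.521, -0, 1.321, -0.067], TCP at [159.273, 526.423, 205.446] pointing down, gripper open.
Joint ranges: [-3.03, 3.03], [-0.79, 2.21], [0.23, 2.52], [-1.04, 4.18], [0, 3.07], [-2.55, 2.55]. Speed limits (rad/s): [2.22, 2.22, 2.57, 3.14, 3.14, 3.14].

INTERFACE

Orientations are given as [roll, pitch, yaw] about the fixed x, y, z axes, in that order (R = Rz(yaw) Ry(pitch) Rx(roll)).
In Python, from cell import manip, optics gives the robot as it stands.
- The arm moves only by the shell command python3 -m crank 'ROWS' [FORCE]. ROWS is JSON, a list of rows, each a list of 7 numbers: the opening in per cent of the stroke, from 0 (shut) to 100 (fully open), then the shift along the tool's x, y, z in mm, then the turn, a rotation vector about the tool's x, y, z in rad. A call has 1 to 10 rows; each row is the pose to reach, as a shift and turn from the pose commanded when the call began, along the tool's axes at that moment; what a row does not reach only later rows make up. A row lasts 1/10 s, in which the tool goes at most 50 mm and 8.59 degrees, less where a joint would pass 70% of its speed; a pose out of reach is approached as far as the arm can. A call with a gripper value outside its range is refused whole. The fingers move at their own pace and stop on an object; FORCE is the grip in N (left out, the last holds). Time passes only in rows, so rows that repeat a pose let the fingers close. It gives the time, the measured TCP pose, the force, the opening and the grip force at its end, in the units of the state.
- manip.read_state(): the state, without advancing time (a new reading comes with each control period).
- optics.camera(name): name is "scene" or "top" or "wrist"; returns (picture, depth): 480x640x3 uint8, red, green, blue; 480x640 float32, mm along the optical axis (not along the pixel's ray), 0 where there is no reading.
- optics.calibration(name): a dict with "camera_matrix" (3x3 intrinsics, pixels), "k1" (the pictures are not rectified: a ray, as slopes to the right and down, at radius r is drawn at 1 + k1 r^2 times it, then the intrinsics apply), "R" (3x3) and "t" (3): a world point X has camera coordinates R X + t. Camera axes: x right, y down, z forward; pixel columns grow to the right and rows downward; lengths in mm; the calibration is good to about 2 mm. A picture is of the moment at which its call begins: read the wrist's pose just before it. calibration takes no time and is no camera call; for the wrist camera it gives the pose at the moment of the call.
- manip.sign_off(): hands the job in; it is judged then, once.
The state is a dict: "clock": time; "joints": joint angles; "qd": joint speeds; "effort": joint torques, N m; "eef_pos": TCP position; "eef_rot": TCP orientation; "wrist_force": force on the tool from outside, world axes, zero at the start; "moment": the same for the moment, N m; "finger_gap": finger opening in mm; "finger_force": force on a finger pad.
Only numpy, scipy, OpenCV 4.12 (cv2) and the standard library are available. Lean on these libraries where they do the work, as an engineer would, in place of code of your own. Each camera call takes 0.05 s, during which the arm holds its last target. There are 200 camera calls.

TASK

Lift the red-winged T-bolt out of its wooden holder and lower its head through the slot of the magnifier stand's blue foot into the channel of the aluminium rail, turn it clockwise until the head stops square under the rail's lips, and slide it gently along the slot until it rests against the slot's end nearest the post, without shoving the stand along. Then tighten the wing nut clockwise until the foot is firmly clamped, finger-tight only (the acrylic foot cracks if overtightened or pushed hard), let go, and leave everything else where it is.

Things in the scene. Friction and masses are not known exactly. Their poses are not given: they have to be found in the camera images.
- rail: Aluminium T-slot rail, fixed, 61 wide (x) x 340 long (y) x 34 high; origin at the centre of its underside, z up. Its slot runs along y at x = 0, open upwards, 19 wide between two lips (undersides at z = 28, tops at z = 34); under the lips is a channel 35.5 wide (x), from z = 8 to 28.
- foot: Blue acrylic foot plate of the magnifier stand, 61 (x) x 190 (y, from -55 to +135) x 6 thick, lying on the rail, axes as the rail; origin at the plate's underside in the centre of its slot. The slot is 21 (x) x 80 (y -40 to +40), right over the rail's slot. Post 141 high at y = +120, lens beyond it (to y = +260). Cracks if bolt or nut press it with over 90 N.
- foot_home (a point): Where the bolt's axis is when its shank rests against the +y (post) end of the foot's slot: foot's y = +34, at the plate's underside; axes as the foot. The stand slides along the rail when pushed with more than about 9 N; it must stay within 5 mm of where it was.
- block: Wooden holder block, fixed, 76 (x) x 60 (y) x 32 high, origin at the centre of its underside; its pocket, 42 (x) x 22 (y), holds the T-bolt's head, the nut's flange rests on the top.
- bolt: Steel T-bolt, about 160 g with nut; origin at the centre of the head's underside, z up along the shank (12 in diameter). Head 34 long (x) x 16 wide (y) x 8 thick, half-turn symmetric; it passes down the slots with its x along the rail's y. At the start it hangs in the block, its x along the block's x.
- bolt_head (a point): Centre of the head's top face, 8 above the bolt's origin, axes as the bolt. Two opposite head corners are cut away: under the lips it turns clockwise (from above) by 95 to 105 degrees, then stops on the channel's walls, its x across the rail. Anticlockwise it jams before it is square.
- nut: Wing nut on the bolt: steel flange 34 in diameter, 5 thick; origin at the centre of its underside, z up. It drags the loose bolt round with it (0.05 N m); with the head stopped it runs down the thread clockwise, 1.6 mm per rad. Head top to flange at the start is 12 mm (lips plus foot) plus an unknown 1 to 3.5 mm of play; tightening takes up the play, then torque rises.
- nut_wing (a point): Centre of the nut's red upright wing bar, 26 above the nut's origin, axes as the nut. Bar 44 long x 12 thick x 30 high, its length 1.1 rad anticlockwise from the nut's x. Finger-tight (clamping force 20 to 90 N) is 0.25 to 0.55 N m about the axis, felt while turning slowly; running free under 0.2. After a fast move stops, the nut's friction relaxes and the moment reads low.
- jug: Clear measuring jug, 100 in diameter, 125 high, with a handle; bystander, origin at the centre of its underside.
- cup: White cup, 64 in diameter, 75 high; bystander, origin at the centre of its underside.
- jar: Amber jar with white cap, 56 in diameter, 75 high; bystander, origin at the centre of its underside.
- strainer: White bowl-shaped strainer, 170 in diameter, 55 high; bystander, origin at the centre of its underside.
- collar: Loose steel spacer collar, 34 in diameter, 9 high; bystander, not needed, origin at the centre of its underside.
- dish: Flat glass dish, 90 in diameter, 14 high; bystander, origin at the centre of its underside.
- brush: Small brush lying on the bench; bystander.
Things that resemble listed ones, but are neither listed nor needed, are in the scene too. What is shaped like the bolt but green, purple or turquoise is not meant.

How it is judged (in metres and radians):
On the way, in this order (a step that is already met when the one before it is completed fails the run):
1. the bolt's head is down in the rail's channel, its top below the undersides of the lips, between the ends of the foot's slot, the bolt upright (z of bolt_head in the frame of rail below 0.0278 m and x of bolt_head in the frame of rail between -0.006 and 0.006 m and y of bolt_head in the frame of foot between -0.036 and 0.036 m and angle between bolt's own z axis and vertical below 0.2 rad), for 0.1 s.
2. the head is square across the rail, within 0.33 rad, and the shank rests within 4 mm of the slot's end nearest the post (in either order) (angle between the x axis of bolt and the x axis of rail, either way round below 0.33 rad and y of bolt_head in the frame of foot_home above -0.004 m and z of bolt_head in the frame of rail below 0.0285 m), for 0.1 s.
At the end, for the whole second after the job is handed in: The bolt stands upright (within 0.1 rad) in the slot, its head under the rail's lips and drawn up against them, square across the rail within 0.33 rad, the shank within 4 mm of the end of the foot's slot nearest the post, and the nut clamps the foot with 20 to 90 N; all at rest and released (angle between the x axis of bolt and the x axis of rail, either way round below 0.33 rad and y of bolt_head in the frame of foot_home between -0.004 and 0.004 m and x of bolt_head in the frame of rail between -0.006 and 0.006 m and z of bolt_head in the frame of rail between 0.0272 and 0.029 m and angle between bolt's own z axis and vertical below 0.1 rad and contact force between nut and foot between 20 and 90 N and linear speed of bolt below 0.01 m/s); the robot touches nothing.
It fails at once if the nut presses on the acrylic foot with more than 90 N (contact force between nut and foot above 90 N).
It fails at once if the bolt presses on the acrylic foot with more than 90 N (contact force between bolt and foot above 90 N).
It fails at once if the bolt is pushed with more than 30 N on the foot or the rail while its head is not yet down under the lips ((contact force between bolt and foot above 30 N or contact force between bolt and rail above 30 N) and z of bolt_head in the frame of rail above 0.0305 m).
It fails at once if the stand is shoved more than 5 mm along the rail (distance of foot from where it was at the start of the episode above 0.005 m).
It fails at once if a bystander (jug, cup, jar, strainer, collar, dish or brush) is moved more than 20 mm (distance of any of jug, cup, jar, strainer, collar, dish, brush from where it was at the start of the episode above 0.02 m).
It also fails if it takes over 70 s, if anything falls off the work surface, if the arm or the gripper's body presses on something with over 40 N, if the wrist force passes 120 N, or if a joint passes its speed limit or range.

## Working session

There is one attempt and no reset: what is moved stays moved. The work goes in short steps, Python scripts to look and compute and a shell command to move; the robot and the scene stay as the last step left them, time stands still between calls to the robot, and variables do not carry over. Pictures are saved under pics/ and viewed, at most 10 in all, crops included, and the job is handed in when it is done.

```bash
ls; mkdir -p pics
python3 - <<'E'
from cell import manip, optics
import cv2, numpy as np
print(manip.read_state())
for n in ("scene","top"):
    p,d=optics.camera(n); cv2.imwrite(f"pics/{n}0.png",p[:,:,::-1]); np.save(f"pics/{n}0.npy",d); np.save(f"pics/{n}0p.npy",p)
    print(n,optics.calibration(n), (d>0).mean())
E
```

```text
pics
{'clock': 0.0, 'joints': array([ 1.21040987e+00,  3.00472941e-01,  1.52161158e+00,  2.05151116e-05,
        1.32069635e+00, -6.66212243e-02]), 'qd': array([-0.0006476 , -0.00037364, -0.00062089, -0.00153577,  0.00026547,
       -0.00029172]), 'effort': array([-7.48571620e-04, -5.31818676e+01, -3.52739418e+01,  7.08112679e-02,
        2.44912470e-02, -1.01363171e-04]), 'eef_pos': array([159.16875356, 526.17794399, 204.87242122]), 'eef_rot': array([-3.14040839e+00, -9.89287629e-05,  2.84782227e+00]), 'wrist_force': array([-0.10364864, -0.37790916, -0.22990339]), 'moment': array([ 0.00651472,  0.01663318, -0.04760397]), 'finger_force': 0.0, 'finger_gap': 94.07993028996194}
scene {'camera_matrix': array([[512.22052399,   0.        , 323.26779802],
       [  0.        , 512.22052399, 237.92609157],
       [  0.        ,   0.        ,   1.        ]]), 'k1': 0.009126650083451841, 'R': array([[ 0.79907952,  0.60093884,  0.01855866],
       [ 0.38071693, -0.48187335, -0.78921017],
       [-0.46532413,  0.63770728, -0.61384271]]), 't': array([-495.38017336, -145.78199919, 1532.35694583])} 0.9832747395833333
top {'camera_matrix': array([[589.86074825,   0.        , 318.4582578 ],
       [  0.        , 589.86074825, 249.19769204],
       [  0.        ,   0.        ,   1.        ]]), 'k1': 0.02419523164377084, 'R': array([[ 0.00834249, -0.9999568 , -0.00409908],
       [-0.99581624, -0.00793477, -0.0910333 ],
       [ 0.09099684,  0.00484137, -0.99583941]]), 't': array([  10.12800594,  593.79676207, 1378.5877507 ])} 0.995966796875
```

View pics/scene0.png

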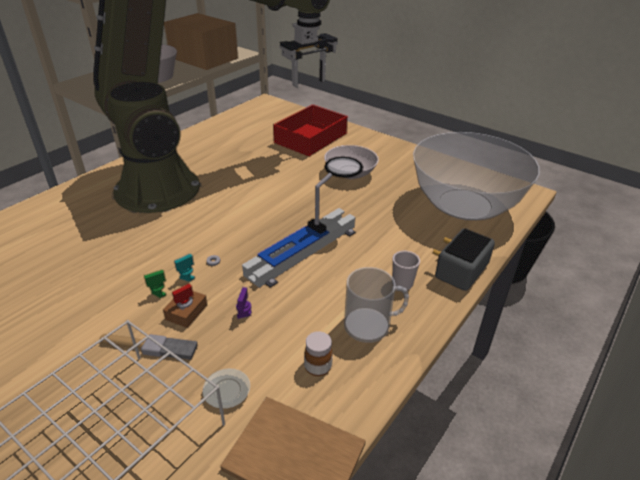

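View pics/top0.png

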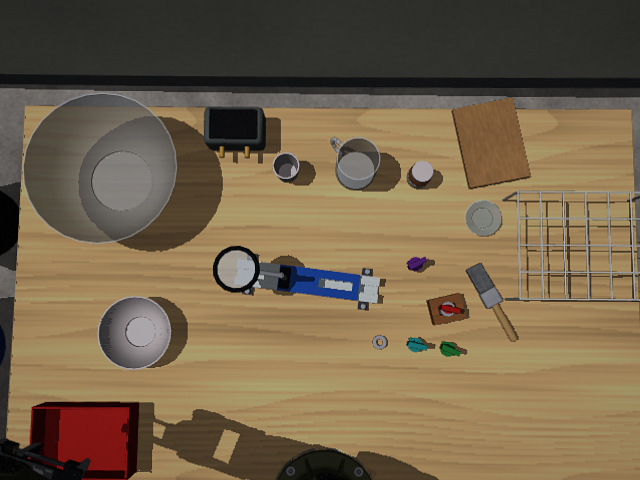

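Scene/top views: red bolt in its brown block at top (450,310). Possible mix-ups are purple (418,264), turquoise (418,344) and green (451,349). I choose the red one. The rail with the blue foot runs (245,272)–(380,290), with the post at (287,278) and the foot slot at (337,285).

```bash
cat > h.py <<'E'
import cv2, numpy as np
from cell import manip, optics
def rays(uv,c):
    K=c["camera_matrix"]; uv=np.atleast_2d(uv).astype(float)
    p=(uv-[K[0,2],K[1,2]])/[K[0,0],K[1,1]]; q=p.copy()
    for _ in range(10): q=p/(1+c["k1"]*(q**2).sum(1,keepdims=True))
    d=np.c_[q,np.ones(len(q))]@c["R"]
    return -c["R"].T@c["t"], d
def onplane(uv,c,z):
    o,d=rays(uv,c); s=(z-o[2])/d[:,2]; return o+s[:,None]*d
def project(X,c):
    x=np.atleast_2d(X)@c["R"].T+c["t"]; q=x[:,:2]/x[:,2:]; q=q*(1+c["k1"]*(q**2).sum(1,keepdims=True))
    K=c["camera_matrix"]; return q*[K[0,0],K[1,1]]+[K[0,2],K[1,2]]
def mask(p,lo,hi,roi=None):
    m=cv2.inRange(cv2.cvtColor(p,cv2.COLOR_RGB2HSV),np.array(lo),np.array(hi))
    if roi: 
        z=np.zeros_like(m); a,b,c,d=roi; z[b:d,a:c]=m[b:d,a:c]; m=z
    return m
def big(m):
    cs,_=cv2.findContours(m,cv2.RETR_EXTERNAL,cv2.CHAIN_APPROX_NONE); return max(cs,key=cv2.contourArea)
E
python3 - <<'E'
from h import *
c=optics.calibration("top"); p=np.load("pics/top0p.npy")
def rect(m,z,n):
    k=big(m); X=onplane(k.reshape(-1,2),c,z)[:,:2].astype(np.float32)
    r=cv2.minAreaRect(X); print(n,r,"long-axis",cv2.boxPoints(r).round(1).tolist()); return r
rect(mask(p,(105,120,60),(130,255,255),(230,240,400,320)),40,"foot")
rect(mask(p,(0,170,90),(8,255,255),(420,280,480,340)),62,"wing")
print(p[320,440],p[300,435],p[310,490],p[311,452])
cv2.imwrite("pics/crop.png",cv2.resize(np.hstack([p[250:370,230:400],p[250:370,390:480]]),None,fx=3,fy=3,interpolation=cv2.INTER_CUBIC)[:,:,::-1])
E
```

```text
foot ((515.039306640625, 14.907554626464844), (190.12701416015625, 60.59265899658203), 83.22274780273438) long-axis [[473.70001220703125, -75.9000015258789], [533.9000244140625, -83.0999984741211], [556.2999877929688, 105.69999694824219], [496.20001220703125, 112.9000015258789]]
wing ((455.69940185546875, -289.6628723144531), (39.79261016845703, 16.67365837097168), 86.15437316894531) long-axis [[446.0, -309.0], [462.70001220703125, -310.1000061035156], [465.3999938964844, -270.3999938964844], [448.70001220703125, -269.29998779296875]]
[104  64  37] [104  63  35] [169 137  93] [124  16  15]
```

View pics/crop.png

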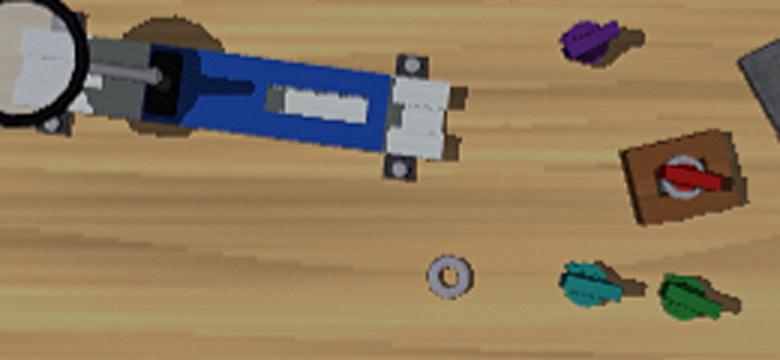

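The crop confirms the choice: the red wing sits in the block at crop (690,178), and the foot's post is on the image-left (+y) side. Next I move over the block.

```bash
python3 -m crank '[[100,-519,-695,0,0,0,1.45],[100,-519,-695,0,0,0,1.45],[100,-519,-695,0,0,0,1.45],[100,-519,-695,0,0,0,1.45],[100,-519,-695,0,0,0,1.45],[100,-519,-695,0,0,0,1.45],[100,-519,-695,0,0,0,1.45],[100,-519,-695,0,0,0,1.45],[100,-519,-695,0,0,0,1.45],[100,-519,-695,0,0,0,1.45]]'
cat >> h.py <<'E'
from scipy.spatial.transform import Rotation as Ro
def goto(x,y,z,yaw):
    s=manip.read_state(); R=Ro.from_euler("xyz",s["eef_rot"])
    d=R.inv().apply(np.array([x,y,z])-s["eef_pos"])
    t=(R.inv()*Ro.from_euler("xyz",[np.pi,0,yaw])).as_rotvec()
    print("t",round(s["clock"],2),"pos",s["eef_pos"].round(1),"rot",s["eef_rot"].round(3),"j6",s["joints"][5].round(2)," -> shift",d.round(1),"turn",t.round(3))
E
python3 - <<'E'
from h import *
goto(455.7,-289.7,205,1.4)
c=optics.calibration("top"); p=np.load("pics/top0p.npy")
hsv=cv2.cvtColor(p,cv2.COLOR_RGB2HSV); print(hsv[320,440],hsv[300,435],hsv[310,490],hsv[320,460])
k=big(mask(p,(3,150,60),(14,255,125),(420,280,480,340)))
r=cv2.minAreaRect(onplane(k.reshape(-1,2),c,32)[:,:2].astype(np.float32)); print(r)
E
```

```text
clock: 1.1
eef_pos: [329.6, 54.3, 205.6]
eef_rot: [3.141, -0.0, 1.392]
wrist_force: [1.4, 1.2, 0.2]
finger_gap: 93.9
finger_force: 0.0
t 1.1 pos [329.6  54.3 205.6] rot [ 3.141 -0.     1.392] j6 0.23  -> shift [-316.1  185.2    0.7] turn [ 0.001 -0.    -0.008]
[ 12 164 104] [ 12 169 104] [ 17 115 169] [ 17 114  87]
((455.3818359375, -287.7847900390625), (60.139915466308594, 76.4722900390625), 13.695366859436035)
```

```bash
python3 -m crank '[[100,-316,185,0,0,0,0],[100,-316,185,0,0,0,0],[100,-316,185,0,0,0,0],[100,-316,185,0,0,0,0],[100,-316,185,0,0,0,0],[100,-316,185,0,0,0,0],[100,-316,185,0,0,0,0],[100,-316,185,0,0,0,0],[100,-316,185,0,0,0,0]]'
python3 - <<'E'
from h import *
c=optics.calibration("wrist"); p,d=optics.camera("wrist"); goto(455.4,-287.8,42,1.4)
cv2.imwrite("pics/w1.png",p[:,:,::-1]); np.save("pics/w1p.npy",p)
print(project([[455.4,-287.8,58],[455.4,-287.8,32]],c))
k=big(mask(p,(0,170,60),(8,255,255)))
print(cv2.boundingRect(k))
for z in (58,73):
  r=cv2.minAreaRect(onplane(k.reshape(-1,2),c,z)[:,:2].astype(np.float32)); print(z,r)
kb=big(mask(p,(3,150,60),(15,255,130))); print("block",cv2.minAreaRect(onplane(kb.reshape(-1,2),c,32)[:,:2].astype(np.float32)))
E
```

```text
clock: 2.0
eef_pos: [457.3, -288.4, 204.3]
eef_rot: [-3.14, -0.001, 1.396]
wrist_force: [0.6, -0.3, -0.2]
finger_gap: 93.8
finger_force: 0.0
t 2.05 pos [ 457.1 -287.   204.6] rot [-3.140e+00 -1.000e-03  1.397e+00] j6 -0.45  -> shift [ -1.2  -1.3 162.6] turn [-0.001 -0.001 -0.003]
[[319.10499594 228.6334513 ]
 [319.29892325 221.89560552]]
(307, 196, 24, 59)
58 ((455.35968017578125, -285.134033203125), (49.28829574584961, 19.038415908813477), 80.0381088256836)
73 ((456.0822448730469, -281.7619934082031), (47.01241683959961, 18.159332275390625), 80.03823852539062)
block ((458.424072265625, -311.1404724121094), (35.32849884033203, 12.725118637084961), 45.79582977294922)
```

View pics/w1.png

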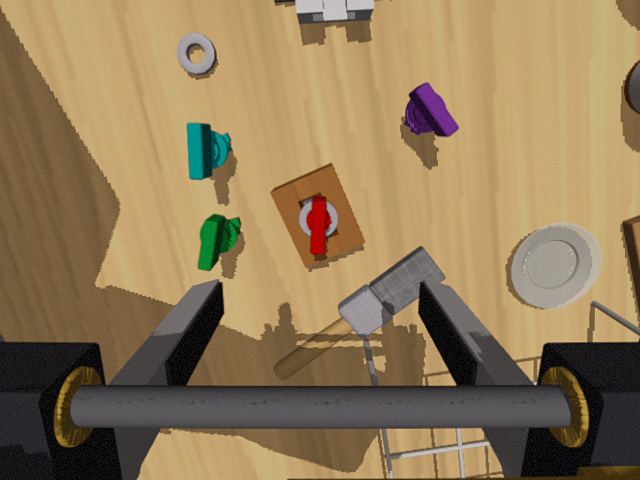

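The wrist view shows the wing at (318,225), nearly vertical in the image, so the yaw is right. The green bolt at (220,240) is close to the left finger's path, so I'll descend with the gripper half closed.

```bash
python3 -m crank '[[40,-1,-1.3,0,0,0,0],[40,-1,-1.3,0,0,0,0],[40,-1,-1.3,0,0,0,0],[40,-1,-1.3,40,0,0,0],[40,-1,-1.3,80,0,0,0],[40,-1,-1.3,110,0,0,0],[40,-1,-1.3,135,0,0,0],[40,-1,-1.3,150,0,0,0],[40,-1,-1.3,160,0,0,0],[40,-1,-1.3,162,0,0,0]]' 20
python3 -m crank '[[10,0,0,0,0,0,0],[10,0,0,0,0,0,0],[10,0,0,0,0,0,0],[10,0,0,0,0,0,0],[10,0,0,0,0,0,0],[10,0,0,0,0,0,0],[10,0,0,0,0,0,0],[10,0,0,0,0,0,0]]' 25
```

```text
clock: 3.05
eef_pos: [455.8, -287.1, 42.9]
eef_rot: [-3.141, -0.0, 1.398]
wrist_force: [0.4, 0.5, 0.6]
finger_gap: 37.6
finger_force: 0.0
clock: 3.85
eef_pos: [456.2, -287.7, 44.0]
eef_rot: [3.141, 0.0, 1.398]
wrist_force: [-1.7, 1.3, 6.6]
finger_gap: 11.9
finger_force: 25.0
```

```bash
python3 -m crank '[[10,0,0,-10,0,0,0],[10,0,0,-25,0,0,0],[10,0,0,-45,0,0,0],[10,0,0,-65,0,0,0],[10,0,0,-85,0,0,0],[10,0,0,-100,0,0,0],[10,0,0,-110,0,0,0],[10,0,0,-110,0,0,0]]' 35
python3 - <<'E'
from h import *
s=manip.read_state(); print(s["wrist_force"],s["moment"],s["finger_gap"])
goto(510,-25,150,1.4)
out=[]
for n in("wrist","scene"):
    c=optics.calibration(n); p,d=optics.camera(n); np.save(f"pics/{n}2p.npy",p)
    u,v=project([s["eef_pos"]-[0,0,15]],c)[0]; print(n,u,v)
    u=int(np.clip(u,80,560)); v=int(np.clip(v,60,420)); f=1 if n=="wrist" else .5
    a,b=(100,75) if n=="wrist" else (32,24)
    out.append(cv2.resize(p[max(v-b,0):v+b,max(u-a,0):u+a],(400,300),interpolation=cv2.INTER_CUBIC))
cv2.imwrite("pics/l2.png",np.hstack(out)[:,:,::-1])
E
```

```text
clock: 4.65
eef_pos: [456.4, -287.8, 154.8]
eef_rot: [3.14, 0.001, 1.398]
wrist_force: [0.1, -0.4, -1.8]
finger_gap: 11.9
finger_force: 35.0
[ 0.10275364 -0.38044144 -1.77685097] [-0.06897215  0.05124069  0.02592602] 11.934837285136382
t 4.65 pos [ 456.4 -287.8  154.8] rot [3.140e+00 1.000e-03 1.398e+00] j6 -0.46  -> shift [268.1   7.6   4.6] turn [ 0.002  0.001 -0.002]
wrist 321.22379023567964 288.03090212294205
scene 176.37900187797118 265.4099648263285
```

View pics/l2.png

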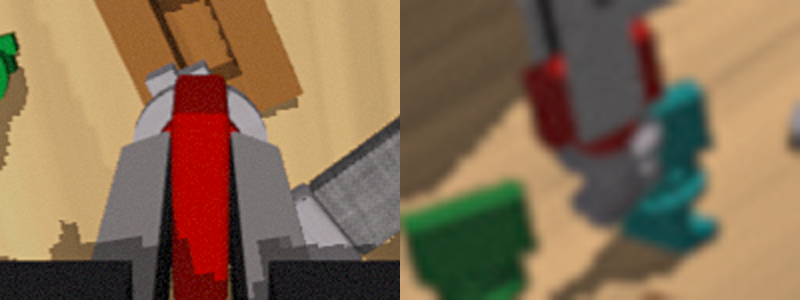

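Run:
```python
from h import *
p=np.load("pics/wrist2p.npy")[236:286,280:364]
cv2.imwrite("pics/l3.png",cv2.resize(p,None,fx=9,fy=9,interpolation=cv2.INTER_CUBIC)[:,:,::-1])
```

```text
(no output)
```

View pics/l3.png

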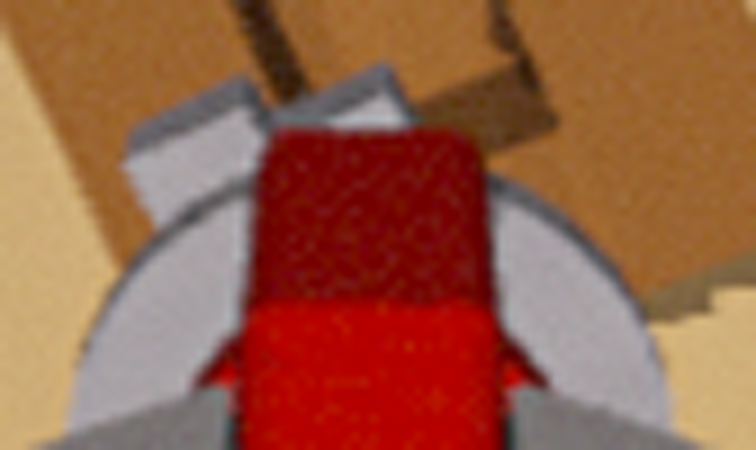

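The head's end shows at (130–415, 65–220) in the crop, its sides about 23° left of vertical. That matches the block's direction; now to put numbers on it.

Run:
```python
from h import *
c=optics.calibration("wrist"); s=manip.read_state(); z=s["eef_pos"][2]-26
px=np.array([[125,160],[150,220],[390,70],[415,122],[128,160],[250,100],[285,116],[390,74], [248,80],[135,135],[385,65],[275,105]])/9+[280,236]
X=onplane(px,c,z)
for i in range(0,12,2):
    e=X[i+1]-X[i] if i<8 else onplane(px[i:i+2],c,z-8)[1]-onplane(px[i:i+2],c,z-8)[0]
    print(np.degrees(np.arctan2(e[1],e[0]))%180, np.linalg.norm(e))
# block edges/wing for reference
p=np.load("pics/wrist2p.npy"); k=mask(p,(3,150,60),(15,255,135)); kb=big(k)
X=onplane(kb.reshape(-1,2),c,32)[:,:2]; print(cv2.minAreaRect(X.astype(np.float32)))
```

```text
101.00422186312501 3.9845717779827283
105.07540376010327 3.5071140445842093
17.156476857129327 8.131992322996478
12.732263191332665 6.694683152731176
16.880338210535513 7.792860006652532
10.845475011102081 7.188734365723304
((454.1889343261719, -283.1023864746094), (22.201631546020508, 42.152191162109375), 13.587956428527832)
```

```bash
python3 -c "
from h import *
goto(500,-105,145,1.035)"
```

```text
t 4.75 pos [ 455.8 -287.4  153. ] rot [-3.141 -0.     1.398] j6 -0.46  -> shift [187.3  12.1   8. ] turn [-0.001 -0.     0.363]
```

```bash
python3 -m crank '[[10,25,2,1,0,0,0.05],[10,60,4,2,0,0,0.12],[10,100,6,4,0,0,0.2],[10,140,9,6,0,0,0.28],[10,170,11,8,0,0,0.33],[10,187,12,8,0,0,0.363],[10,187,12,8,0,0,0.363],[10,187,12,8,0,0,0.363]]'
python3 - <<'E'
from h import *
c=optics.calibration("wrist"); p,d=optics.camera("wrist"); np.save("pics/w4p.npy",p)
goto(511.6,-19.6,100,1.035)
cv2.imwrite("pics/w4.png",p[:,:,::-1])
m=mask(p,(105,120,40),(130,255,255)); k=big(m)
print(cv2.minAreaRect(onplane(k.reshape(-1,2),c,40)[:,:2].astype(np.float32)))
cs,h=cv2.findContours(m,cv2.RETR_CCOMP,cv2.CHAIN_APPROX_NONE)
for q,hh in zip(cs,h[0]):
    if hh[3]>=0 and cv2.contourArea(q)>300:
        for z in(34,40): print("hole",z,cv2.minAreaRect(onplane(q.reshape(-1,2),c,z)[:,:2].astype(np.float32)))
# rows of slot edges
E
```

```text
clock: 5.55
eef_pos: [499.7, -105.5, 144.8]
eef_rot: [-3.14, 0.0, 1.036]
wrist_force: [-0.6, -1.0, -1.6]
finger_gap: 11.7
finger_force: 35.0
t 5.6 pos [ 499.7 -106.   144.9] rot [-3.141  0.     1.035] j6 0.25  -> shift [ 80.4 -33.8  44.9] turn [-0.001  0.     0.   ]
((512.8167114257812, 2.2072601318359375), (156.93067932128906, 60.59091567993164), 83.1946029663086)
hole 34 ((509.5177917480469, -21.219173431396484), (81.92733764648438, 22.910274505615234), 83.0212631225586)
hole 40 ((510.13116455078125, -21.581146240234375), (80.22781372070312, 22.43498420715332), 83.0212631225586)
```

View pics/w4.png

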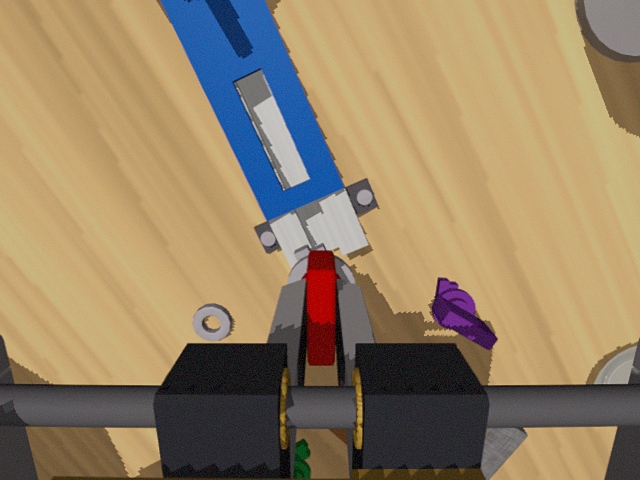

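The slot is at (272,130) in the wrist view, angle 83.0°, and the collar and purple bolt are clear of the path. I move over the slot and hover just above it.

```bash
python3 -m crank '[[10,20,-8,0,0,0,0],[10,45,-19,5,0,0,0],[10,65,-28,20,0,0,0],[10,75,-32,38,0,0,0],[10,79,-33.7,50,0,0,0],[10,79,-33.7,58,0,0,0],[10,79,-33.7,64,0,0,0],[10,79,-33.7,64,0,0,0]]'
python3 - <<'E'
from h import *
c=optics.calibration("wrist"); p,d=optics.camera("wrist"); np.save("pics/w5p.npy",p)
goto(511.1,-20.5,80,1.035); s=manip.read_state();print(s["wrist_force"])
u,v=project([s["eef_pos"]+[0,0,-30]],c)[0].astype(int);print(u,v)
a,b=max(u-60,0),max(v-70,0);print(a,b)
cv2.imwrite("pics/w5.png",cv2.resize(p[b:b+90,a:a+120],None,fx=6,fy=6,interpolation=cv2.INTER_CUBIC)[:,:,::-1])
E
```

```text
clock: 6.4
eef_pos: [511.2, -21.1, 81.0]
eef_rot: [-3.141, 0.0, 1.034]
wrist_force: [0.4, 0.5, -1.4]
finger_gap: 11.5
finger_force: 35.0
t 6.45 pos [511.4 -21.   81.5] rot [-3.142  0.     1.034] j6 0.42  -> shift [ 0.2 -0.5  1.5] turn [-0.     0.    -0.001]
[-0.48793962 -0.32338469 -1.54709786]
322 277
262 207
```

View pics/w5.png

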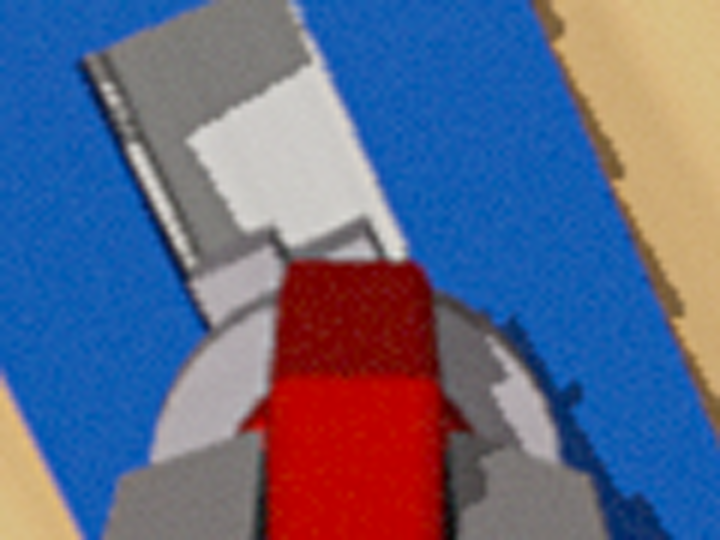

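Run:
```python
from h import *
c=optics.calibration("wrist"); s=manip.read_state(); n=np.array([.9925,-.122,0]);u=np.array([.122,.9925,0])
f=lambda q,z: onplane(np.array(q)/6+[262,207],c,z)
print("TCP",s["eef_pos"]@n)
for nm,q in(("slotL",[[82,62],[208,325]]),("slotR",[[292,0],[408,250]])):
    X=f(q,40); print(nm,X@n,X@u,np.degrees(np.arctan2(*(X[1]-X[0])[[1,0]]))%180)
for dz in(25,26,27.5):
    X=f([[192,290],[210,328],[370,232],[384,255]],s["eef_pos"][2]-dz); print("head top",X@n,X@u,[np.degrees(np.arctan2(*(X[i+1]-X[i])[[1,0]]))%180 for i in(0,2)])
    X=f([[190,272],[372,218]],s["eef_pos"][2]-dz-8); print("head bottom",X@n)
    X=f([[152,450],[557,450]],s["eef_pos"][2]-dz+20); print("flange",X@n)
```

```text
TCP 510.13128601591404
slotL [499.1455689  499.18186279] [80.74146984 52.63216799] 83.06622581088978
slotR [519.43998769 519.71829953] [78.22172797 51.81082969] 83.59599435426514
head top [502.38142468 502.36926866 518.91625924 519.20254296] [60.66416214 56.81636388 59.23188322 56.80941111] [np.float64(82.81123825450045), np.float64(89.73210648381044)]
head bottom [501.41586487 518.74404058]
flange [497.51979179 527.62931843]
head top [502.19150595 502.1792902  518.80759851 519.09528913] [60.40840568 56.54169799 58.96908805 56.53471106] [np.float64(82.81123825450076), np.float64(89.7321064838114)]
head bottom [501.22856472 518.6386759 ]
flange [497.28267588 527.55629997]
head top [501.90662787 501.89432251 518.64460742 518.93440838] [60.02477101 56.12969916 58.57489529 56.12266098] [np.float64(82.81123825450088), np.float64(89.73210648381152)]
head bottom [500.94761449 518.48062888]
flange [496.927002   527.44677228]
```

Head angle is 83°, matching the slot, and it sits about 0.9 mm too far in +lateral. I correct that and lower gently.

```bash
python3 -m crank '[[10,-0.4,-0.8,0,0,0,0],[10,-0.4,-0.8,2,0,0,0],[10,-0.4,-0.8,4,0,0,0],[10,-0.4,-0.8,5.5,0,0,0],[10,-0.4,-0.8,7,0,0,0],[10,-0.4,-0.8,8,0,0,0],[10,-0.4,-0.8,9,0,0,0],[10,-0.4,-0.8,9,0,0,0]]'
python3 -m crank '[[10,0,0,0.7,0,0,0],[10,0,0,1.4,0,0,0],[10,0,0,2.1,0,0,0],[10,0,0,2.8,0,0,0],[10,0,0,3.5,0,0,0],[10,0,0,4.2,0,0,0],[10,0,0,4.2,0,0,0]]'
```

```text
clock: 7.25
eef_pos: [510.4, -20.2, 72.3]
eef_rot: [-3.141, 0.0, 1.035]
wrist_force: [-0.6, -0.1, -2.2]
finger_gap: 11.9
finger_force: 35.0
clock: 7.95
eef_pos: [510.4, -20.2, 68.1]
eef_rot: [-3.141, 0.0, 1.035]
wrist_force: [-0.6, 0.2, -2.2]
finger_gap: 11.5
finger_force: 35.0
```

No contact so far; continuing down.

```bash
python3 -m crank '[[10,0,0,0.7,0,0,0],[10,0,0,1.4,0,0,0],[10,0,0,2.1,0,0,0],[10,0,0,2.8,0,0,0],[10,0,0,3.5,0,0,0],[10,0,0,4.2,0,0,0],[10,0,0,4.2,0,0,0]]'
python3 -m crank '[[10,0,0,1,0,0,0],[10,0,0,2,0,0,0],[10,0,0,3,0,0,0],[10,0,0,4,0,0,0],[10,0,0,5,0,0,0],[10,0,0,6,0,0,0],[10,0,0,6,0,0,0]]'
python3 -m crank '[[10,0,0,0.5,0,0,0],[10,0,0,1,0,0,0],[10,0,0,1.5,0,0,0],[10,0,0,2,0,0,0],[10,0,0,2.5,0,0,0],[10,0,0,3,0,0,0],[10,0,0,3,0,0,0]]'
```

```text
clock: 8.65
eef_pos: [510.4, -20.2, 63.9]
eef_rot: [-3.141, 0.0, 1.035]
wrist_force: [-0.7, 0.7, -0.9]
finger_gap: 11.4
finger_force: 35.0
clock: 9.35
eef_pos: [510.4, -20.2, 57.9]
eef_rot: [-3.141, 0.0, 1.035]
wrist_force: [-2.3, 0.0, -1.5]
finger_gap: 12.0
finger_force: 35.0
clock: 10.05
eef_pos: [510.5, -20.2, 55.0]
eef_rot: [3.142, -0.0, 1.035]
wrist_force: [-1.9, -0.4, -1.3]
finger_gap: 11.6
finger_force: 35.0
```

```bash
python3 -m crank '[[10,0,0,0.4,0,0,0],[10,0,0,0.8,0,0,0],[10,0,0,1.2,0,0,0],[10,0,0,1.6,0,0,0],[10,0,0,1.6,0,0,0]]'
python3 -m crank '[[10,0,0,0.3,0,0,0],[10,0,0,0.6,0,0,0],[10,0,0,0.9,0,0,0],[10,0,0,0.9,0,0,0]]'
```

```text
clock: 10.55
eef_pos: [510.7, -20.2, 53.5]
eef_rot: [3.141, -0.0, 1.035]
wrist_force: [0.3, -0.6, -1.4]
finger_gap: 12.0
finger_force: 35.0
clock: 10.95
eef_pos: [510.5, -20.2, 52.5]
eef_rot: [3.142, 0.0, 1.035]
wrist_force: [0.6, -0.4, -1.9]
finger_gap: 11.8
finger_force: 35.0
```

```bash
python3 -m crank '[[10,0,0,0.3,0,0,0],[10,0,0,0.6,0,0,0],[10,0,0,0.6,0,0,0]]'
python3 -m crank '[[10,0,0,0.3,0,0,0],[10,0,0,0.6,0,0,0],[10,0,0,0.6,0,0,0]]'
python3 -c "
from h import *
s=manip.read_state();print(s['eef_pos'],s['wrist_force'],s['moment'])"
```

```text
clock: 11.25
eef_pos: [510.5, -20.2, 52.0]
eef_rot: [3.142, 0.0, 1.035]
wrist_force: [-0.7, 0.7, -0.1]
finger_gap: 12.0
finger_force: 35.0
clock: 11.55
eef_pos: [510.6, -20.2, 52.0]
eef_rot: [3.141, -0.0, 1.035]
wrist_force: [-4.5, 0.2, 9.3]
finger_gap: 11.6
finger_force: 35.0
[510.55106664 -20.21800393  52.00823122] [-4.4739092   0.20791485  9.28958456] [-0.02981651  1.05800169 -0.02170733]
```

The flange is on the foot at about 9 N. I back off slightly and turn clockwise.

```bash
python3 -m crank '[[10,0,0,-0.6,0,0,0],[10,0,0,-0.6,0,0,0],[10,0,0,-0.6,0,0,0.12],[10,0,0,-0.6,0,0,0.25],[10,0,0,-0.6,0,0,0.39],[10,0,0,-0.6,0,0,0.53],[10,0,0,-0.6,0,0,0.67],[10,0,0,-0.6,0,0,0.81],[10,0,0,-0.6,0,0,0.95],[10,0,0,-0.6,0,0,0.95]]'
python3 -c "
from h import *
s=manip.read_state();print(s['joints'][5],s['wrist_force'],s['moment'])"
python3 -m crank '[[10,0,0,0,0,0,0.12],[10,0,0,0,0,0,0.24],[10,0,0,0,0,0,0.36],[10,0,0,0,0,0,0.48],[10,0,0,0,0,0,0.6],[10,0,0,0,0,0,0.65]]'
python3 -c "
from h import *
s=manip.read_state();print(s['joints'][5],s['wrist_force'],s['moment'])"
```

```text
clock: 12.55
eef_pos: [510.4, -20.2, 52.0]
eef_rot: [-3.142, 0.0, 0.083]
wrist_force: [-2.3, 0.2, 3.2]
finger_gap: 11.6
finger_force: 35.0
1.37703237363158 [-2.34155594  0.18890019  3.16329933] [-0.0357728   0.70442755 -0.07731961]
clock: 13.15
eef_pos: [510.3, -19.9, 52.0]
eef_rot: [-3.141, 0.001, -0.565]
wrist_force: [-3.4, 3.5, 5.5]
finger_gap: 12.0
finger_force: 35.0
2.02431357922003 [-3.4394189   3.46371563  5.53935176] [0.74191057 0.92797891 0.09790212]
```

```bash
python3 -m crank '[[10,0,0,0,0,0,0.05],[10,0,0,0,0,0,0.1]]' | grep -E "rot|force"; python3 -c "
from h import *
s=manip.read_state();print(s['moment'])"
python3 -m crank '[[10,0,0,0,0,0,0.05],[10,0,0,0,0,0,0.1]]'| grep -E "rot|force"; python3 -c "
from h import *
s=manip.read_state();print(s['moment'])"
python3 -m crank '[[10,0,0,0,0,0,0.05],[10,0,0,0,0,0,0.1]]'| grep -E "rot|force"; python3 -c "
from h import *
s=manip.read_state();print(s['moment'])"
```

```text
eef_rot: [-3.142, 0.001, -0.662]
wrist_force: [-3.2, 3.1, 4.4]
finger_force: 35.0
[0.70723898 0.9262968  0.10005103]
eef_rot: [3.142, 0.001, -0.762]
wrist_force: [-3.9, 3.3, 5.2]
finger_force: 35.0
[0.73148542 0.9269229  0.03886316]
eef_rot: [3.141, 0.001, -0.862]
wrist_force: [-3.7, 4.1, 5.1]
finger_force: 35.0
[0.78631524 0.92410576 0.14479036]
```

```bash
python3 -m crank '[[25,0,0,0,0,0,0],[40,0,0,0,0,0,0],[40,0,0,0,0,0,0],[40,0,0,0,0,0,0],[40,0,0,-10,0,0,0],[40,0,0,-30,0,0,0],[40,0,0,-60,0,0,0],[40,0,0,-60,0,0,0]]' | grep -E "pos|force|gap"
python3 -m crank '[[40,0,0,0,0,0,-0.14],[40,0,0,0,0,0,-0.28],[40,0,0,0,0,0,-0.42],[40,0,0,0,0,0,-0.56],[40,0,0,0,0,0,-0.7],[40,0,0,0,0,0,-0.84],[40,0,0,0,0,0,-0.98],[40,0,0,0,0,0,-1.12],[40,0,0,0,0,0,-1.26],[40,0,0,0,0,0,-1.4]]'  | grep -E "pos|rot"
python3 -m crank '[[40,0,0,0,0,0,-0.14],[40,0,0,0,0,0,-0.28],[40,0,0,0,0,0,-0.42],[40,0,0,0,0,0,-0.56],[40,0,0,0,0,0,-0.7],[40,0,0,0,0,0,-0.84],[40,0,0,0,0,0,-0.98],[40,0,0,0,0,0,-1.12],[40,0,0,0,0,0,-1.26],[40,0,0,0,0,0,-1.4]]' | grep -E "pos|rot"
python3 - <<'E'
from h import *
p,d=optics.camera("top"); c=optics.calibration("top"); np.save("pics/top6p.npy",p)
for q,n in((p,"now"),):
    k=big(mask(q,(0,170,60),(8,255,255),(300,250,380,320))); print(cv2.minAreaRect(onplane(k.reshape(-1,2),c,66)[:,:2].astype(np.float32)))
    k=big(mask(q,(105,120,60),(130,255,255),(230,240,400,320))); print("foot",cv2.minAreaRect(onplane(k.reshape(-1,2),c,40)[:,:2].astype(np.float32)))
c=optics.calibration("wrist"); p,d=optics.camera("wrist"); np.save("pics/w6p.npy",p)
cv2.imwrite("pics/w6.png",p[:,:,::-1])
k=big(mask(p,(0,170,60),(8,255,255))); print(cv2.boundingRect(k),cv2.minAreaRect(onplane(k.reshape(-1,2),c,81)[:,:2].astype(np.float32)))
goto(510.5,-20,52,2.28)
E
```

```text
eef_pos: [512.3, -20.4, 116.1]
wrist_force: [0.6, 0.7, -0.2]
finger_gap: 37.8
finger_force: 0.0
eef_pos: [510.4, -20.2, 112.0]
eef_rot: [-3.142, 0.0, 0.541]
eef_pos: [510.4, -20.2, 112.0]
eef_rot: [-3.141, -0.0, 1.941]Traceback (most recent call last):
  File "<stdin>", line 4, in <module>
  File "h.py", line 20, in big
    cs,_=cv2.findContours(m,cv2.RETR_EXTERNAL,cv2.CHAIN_APPROX_NONE); return max(cs,key=cv2.contourArea)
                                                                             ~~~^^^^^^^^^^^^^^^^^^^^^^^^
ValueError: max() iterable argument is empty
```

```bash
python3 -m crank '[[40,0,0,0,0,0,-0.14],[40,0,0,0,0,0,-0.28],[40,0,0,0,0,0,-0.339],[40,0,0,0,0,0,-0.339]]'  | grep -E "pos|rot"
python3 - <<'E'
from h import *
c=optics.calibration("wrist"); p,d=optics.camera("wrist"); np.save("pics/w6p.npy",p)
cv2.imwrite("pics/w6.png",p[:,:,::-1])
k=big(mask(p,(0,170,60),(8,255,255))); print(cv2.boundingRect(k),cv2.minAreaRect(onplane(k.reshape(-1,2),c,81)[:,:2].astype(np.float32)))
goto(510.5,-20,52,2.28)
E
```

```text
eef_pos: [510.4, -20.2, 111.9]
eef_rot: [-3.141, -0.0, 2.272]
(304, 229, 34, 84) ((508.7974548339844, -17.527400970458984), (18.09152603149414, 48.420860290527344), 40.865421295166016)
t 17.05 pos [510.4 -20.2 112. ] rot [-3.142  0.     2.271] j6 -0.81  -> shift [ 0.1  0.2 60. ] turn [-0.     0.    -0.009]
```

View pics/w6.png

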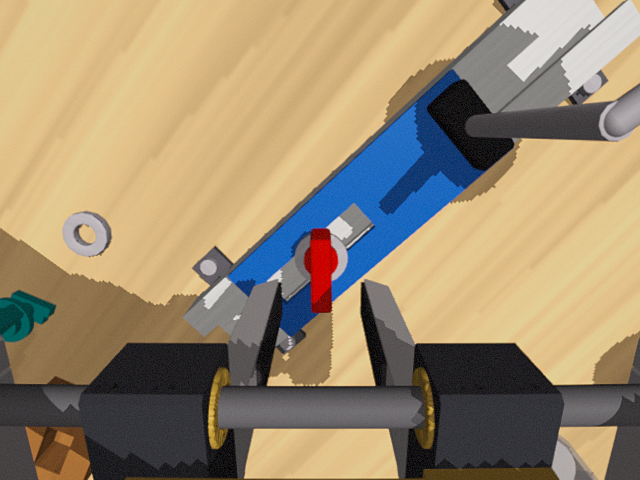

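The bolt stands upright in the slot, with the wing at (321,270) aligned to the tool and the foot in place. I regrip, then slide.

```bash
python3 -m crank '[[40,0,0,20,0,0,0],[40,0,0,40,0,0,0],[40,0,0,52,0,0,0],[40,0,0,59,0,0,0],[40,0,0,59.5,0,0,0],[10,0,0,59.5,0,0,0],[10,0,0,59.5,0,0,0],[10,0,0,59.5,0,0,0],[10,0,0,59.5,0,0,0],[10,0,0,59.5,0,0,0]]' 25
python3 -m crank '[[10,1.4,1.5,0,0,0,0],[10,2.7,2.9,0,0,0,0],[10,4.1,4.4,0,0,0,0],[10,5.5,5.8,0,0,0,0],[10,6.8,7.3,0,0,0,0],[10,8.2,8.8,0,0,0,0],[10,9.6,10.2,0,0,0,0],[10,10.9,11.7,0,0,0,0],[10,10.9,11.7,0,0,0,0]]'
```

```text
clock: 18.05
eef_pos: [510.6, -20.2, 52.9]
eef_rot: [3.141, 0.0, 2.274]
wrist_force: [-1.5, 0.0, 4.8]
finger_gap: 11.7
finger_force: 25.0
clock: 18.95
eef_pos: [512.6, -4.4, 52.8]
eef_rot: [3.141, 0.001, 2.274]
wrist_force: [-1.7, -0.8, 5.5]
finger_gap: 11.8
finger_force: 25.0
```

```bash
python3 -m crank '[[10,0.7,0.7,-0.3,0,0,0],[10,1.4,1.5,-0.3,0,0,0],[10,2.1,2.2,-0.3,0,0,0],[10,2.7,2.9,-0.3,0,0,0],[10,3.4,3.6,-0.3,0,0,0],[10,4.1,4.4,-0.3,0,0,0],[10,4.8,5.1,-0.3,0,0,0],[10,5.5,5.8,-0.3,0,0,0],[10,6.2,6.6,-0.3,0,0,0],[10,6.2,6.6,-0.3,0,0,0]]'|grep -E "pos|force:"
python3 -m crank '[[10,0.35,0.35,0,0,0,0],[10,0.7,0.7,0,0,0,0],[10,0.7,0.7,0,0,0,0]]'|grep -E "pos|force:"
python3 -m crank '[[10,0.35,0.35,0,0,0,0],[10,0.7,0.7,0,0,0,0],[10,0.7,0.7,0,0,0,0]]'|grep -E "pos|force:"
```

```text
eef_pos: [513.5, 4.8, 52.8]
wrist_force: [-1.3, -1.4, 4.7]
finger_force: 25.0
eef_pos: [513.6, 5.6, 52.8]
wrist_force: [0.8, -2.2, 4.4]
finger_force: 25.0
eef_pos: [513.6, 6.6, 52.8]
wrist_force: [-0.7, -2.5, 5.6]
finger_force: 25.0
```

```bash
for i in 1 2 3; do python3 -m crank '[[10,0.35,0.35,0,0,0,0],[10,0.35,0.35,0,0,0,0]]'|grep -E "pos|t_force:"; done
```

```text
eef_pos: [513.7, 7.1, 52.9]
wrist_force: [-0.0, -2.5, 4.1]
eef_pos: [513.7, 7.6, 52.8]
wrist_force: [0.1, -3.2, 4.7]
eef_pos: [513.8, 8.1, 52.8]
wrist_force: [-0.3, -3.5, 4.6]
```

```bash
for i in 1 2; do python3 -m crank '[[10,0.35,0.35,0,0,0,0],[10,0.35,0.35,0,0,0,0]]'|grep -E "pos|t_force:"; done
python3 - <<'E'
from h import *
c=optics.calibration("wrist"); p,d=optics.camera("wrist"); s=manip.read_state()
np.save("pics/w7p.npy",p); print(s["joints"][5],s["moment"])
# far end of slot vs flange: list of non-blue hole beyond flange along the slot
m=mask(p,(105,120,30),(130,255,255)); 
a=np.array([.118,.993])
for off in(-6,-3,0,3,6):
    row=[]
    for y in np.arange(0,45,0.5):
        X=np.append(s["eef_pos"][:2]+a*y+np.array([.993,-.118])*off,40); u,v=project(X,c)[0].round().astype(int); row.append("B" if m[v,u] else ".")
    print(off,"".join(row))
cv2.imwrite("pics/w7.png",cv2.resize(p[200:320,250:410],None,fx=5,fy=5,interpolation=cv2.INTER_CUBIC)[:,:,::-1])
E
```

```text
eef_pos: [513.8, 8.6, 52.8]
wrist_force: [1.3, -3.3, 5.8]
eef_pos: [513.9, 9.0, 52.9]
wrist_force: [-0.4, -3.9, 4.8]
-0.7565429594835453 [-0.57966342  0.01335321  0.04561434]
-6 ................................BBBBBBBBBBBBBBBBBBBBBBBBBBBBBBBBBBBBBBBBBBBBBBBBBBBBBBBBBB
-3 .................................BBBBBBBBBBBBBBBBBBBBBBBBBB.BBBBBBBBBBBBBBBBBBBBBBBBBBBBBB
0 ...................................BBBBBBBBBBBBBBBBBBBBBBBBBBBBBBBBBBBBBBBBBBBBBBBBBB.BBBB
3 ...................................BBBBBBBBBBBBBBBBBBBBBBBBBBBBBBBBBBBBBBBBBBBBBBBBBBBBBBB
6 .................................BBBBBBBBBBBBBBBBBBBBBBBBBBBBBBBBBBBBBBBBBBBBBBBBBBBBBBBBB
```

View pics/w7.png

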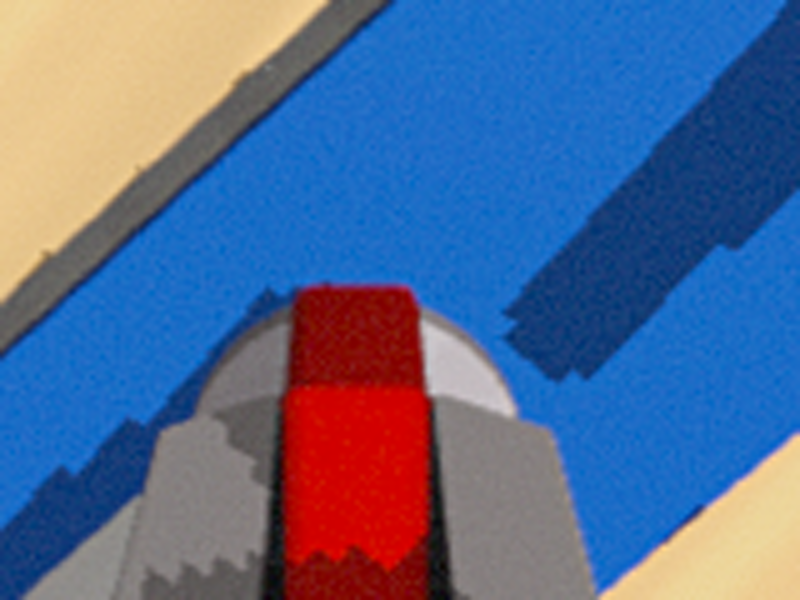

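The flange fully covers the slot's end (crop (355,390)), as it should near home. I continue in small steps and watch the force.

```bash
for i in 1 2 3; do python3 -m crank '[[10,0.35,0.35,0,0,0,0],[10,0.35,0.35,0,0,0,0]]'|grep -E "pos|t_force:"; python3 -c "
from h import *
print(manip.read_state()['moment'])"; done
```

```text
eef_pos: [513.9, 9.5, 52.8]
wrist_force: [-0.3, -3.6, 4.1]
[-0.587095   -0.05549512 -0.01587804]
eef_pos: [513.9, 10.0, 52.8]
wrist_force: [0.3, -2.6, 5.7]
[-0.61765302 -0.09190654 -0.06285619]
eef_pos: [514.0, 10.5, 52.8]
wrist_force: [-0.5, -3.1, 5.3]
[-0.64450993 -0.06072685  0.02114725]
```

```bash
cat > chk.py <<'E'
from h import *
for n,(u,v),c0 in(("top",(236,269),26),("scene",(343,168),22)):
    p,_=optics.camera(n); c=optics.calibration(n); o=np.load(f"pics/{n}0p.npy")
    g=lambda q:cv2.cvtColor(q,cv2.COLOR_RGB2GRAY)
    t=g(o)[v-c0:v+c0,u-c0:u+c0].astype(np.float32); w=g(p)[v-c0:v+c0,u-c0:u+c0].astype(np.float32)
    M=np.eye(2,3,dtype=np.float32); r,M=cv2.findTransformECC(t,w,M,cv2.MOTION_TRANSLATION)
    a=project([[540,200,180]],c)[0]; b=project([[541.2,209.93,180]],c)[0]
    print(n,"shift px",M[:,2],"cc",round(r,4),"px per 10mm along",b-a)
E
python3 chk.py
```

```text
top shift px [-0.00241522 -0.00096228] cc 1.0 px per 10mm along [-4.67926334 -0.60287849]
scene shift px [ 0.10362791 -0.03381754] cc 0.9269 px per 10mm along [ 2.61743591 -1.38921485]
```

The stand has not moved, so I continue.

```bash
for i in 1 2 3 4; do python3 -m crank '[[10,0.35,0.35,0,0,0,0],[10,0.35,0.35,0,0,0,0]]'|grep -E "pos|t_force:"; done; python3 chk.py
```

```text
eef_pos: [514.0, 11.0, 52.8]
wrist_force: [-0.2, -2.0, 5.6]
eef_pos: [514.0, 11.5, 52.8]
wrist_force: [0.1, -1.9, 5.1]
eef_pos: [514.1, 12.0, 52.8]
wrist_force: [-0.0, -2.4, 4.5]
eef_pos: [514.1, 12.5, 52.8]
wrist_force: [-0.5, -2.7, 5.4]
top shift px [-0.00316283  0.00051789] cc 1.0 px per 10mm along [-4.67926334 -0.60287849]
scene shift px [ 0.10372531 -0.01575314] cc 0.9233 px per 10mm along [ 2.61743591 -1.38921485]
```

Run:
```python
from h import *
p,d=optics.camera("wrist"); np.save("pics/w8p.npy",p)
for n in("4","5","7","8"):
    q=np.load(f"pics/w{n}p.npy"); k=big(mask(q,(0,170,30),(8,255,255))); b=cv2.boundingRect(k)
    b2=cv2.boundingRect(big(mask(q,(0,170,170),(8,255,255))))
    # flange rim column profile right of the wing
    col=q[230:300,340].astype(int)
    print(n,b,b2,"rim rows",[int(230+i) for i in np.where(np.abs(np.diff(col[:,2]-col[:,0]))>40)[0]])
s=manip.read_state();print(s["eef_rot"],s["moment"],s["wrist_force"])
c=optics.calibration("wrist")
m7=mask(p,(105,120,30),(130,255,255))
```

```text
4 (303, 251, 37, 115) (309, 271, 23, 53) rim rows [258]
5 (303, 251, 37, 114) (308, 270, 26, 56) rim rows [257, 258]
7 (306, 258, 30, 114) (308, 277, 27, 37) rim rows [263, 264]
8 (306, 258, 31, 114) (308, 277, 27, 37) rim rows [263, 264]
[3.14145889e+00 2.33212423e-04 2.27371075e+00] [-0.61912464 -0.01901564 -0.0145405 ] [-0.40254866 -2.31450761  4.973409  ]
```

Nothing has slipped or tilted. The bolt sits about 2 mm off the TCP, so the end is simply a bit further. Continuing.

```bash
for i in 1 2 3 4; do python3 -m crank '[[10,0.28,0.3,0,0,0,0],[10,0.28,0.3,0,0,0,0]]'|grep -E "pos|t_force:"; done; python3 chk.py
```

```text
eef_pos: [514.2, 12.8, 52.8]
wrist_force: [-0.1, -4.1, 5.3]
eef_pos: [514.2, 12.9, 52.9]
wrist_force: [-0.4, -5.8, 5.9]
eef_pos: [514.2, 13.1, 52.8]
wrist_force: [0.1, -7.6, 5.9]
eef_pos: [514.3, 13.4, 52.9]
wrist_force: [-0.4, -9.3, 5.4]
top shift px [-0.19741073 -0.02437331] cc 0.9967 px per 10mm along [-4.67926334 -0.60287849]
scene shift px [ 0.22568372 -0.09019277] cc 0.9157 px per 10mm along [ 2.61743591 -1.38921485]
```

The shank touched the end of the slot (force rose to 9 N, stand moved about 0.4 mm). I back off slightly, then tighten slowly about the bolt's axis.

```bash
python3 -m crank '[[10,-0.4,-0.4,0,0,0,0],[10,-0.8,-0.85,0,0,0,0],[10,-0.8,-0.85,0,0,0,0]]' 35|grep -E "clock|pos|t_force:"
cat > m.py <<'E'
from h import *
s=manip.read_state(); print("clock",round(s["clock"],2),"M",s["moment"].round(3),"F",s["wrist_force"].round(1),"pos",s["eef_pos"].round(1),"yaw",s["eef_rot"][2].round(3),"j6",s["joints"][5].round(2))
E
python3 m.py
python3 -m crank '[[10,0,0.15,0,0,0,0.1],[10,0,0.3,0,0,0,0.2],[10,-0.1,0.45,0,0,0,0.3]]' >/dev/null; python3 m.py
python3 -m crank '[[10,0,0.15,0,0,0,0.1],[10,0,0.3,0,0,0,0.2],[10,-0.1,0.45,0,0,0,0.3]]' >/dev/null; python3 m.py
```

```text
clock: 24.45
eef_pos: [514.2, 13.1, 52.8]
wrist_force: [0.1, -1.8, 5.3]
clock 24.45 M [-0.268 -0.147 -0.004] F [ 0.1 -1.8  5.3] pos [514.2  13.1  52.8] yaw 2.274 j6 -0.75
clock 24.75 M [-0.087  0.932  0.122] F [-4.6 -0.3  9. ] pos [514.2  13.4  52.8] yaw 1.97 j6 -0.44
clock 25.05 M [-0.107  1.012  0.028] F [-5.8  0.1 10.5] pos [514.4  13.6  52.8] yaw 1.67 j6 -0.14
```

```bash
python3 -m crank '[[10,0,-0.3,-0.2,0,0,0],[10,0,-0.6,-0.4,0,0,0],[10,0,-0.6,-0.4,0,0,0]]' >/dev/null; python3 m.py
python3 -m crank '[[10,0,0,0,0,0,0.08],[10,0,0,0,0,0,0.16],[10,0,0,0,0,0,0.24]]' >/dev/null; python3 m.py
python3 -m crank '[[10,0,0,0,0,0,0.08],[10,0,0,0,0,0,0.16],[10,0,0,0,0,0,0.24]]' >/dev/null; python3 m.py
```

```text
clock 25.35 M [ 0.07   0.08  -0.019] F [0.  0.9 0.2] pos [514.1  13.4  52.9] yaw 1.675 j6 -0.15
clock 25.65 M [-0.121 -0.336  0.095] F [ 0.8  0.8 -0.4] pos [514.3  13.4  52.9] yaw 1.431 j6 0.09
clock 25.95 M [-0.265 -0.773  0.21 ] F [ 4.1 -0.8 -3.1] pos [514.6  13.3  52.8] yaw 1.191 j6 0.33
```

```bash
python3 -m crank '[[10,0,0.3,0.2,0,0,0],[10,0.1,0.5,0.2,0,0,0]]' >/dev/null; python3 m.py
for i in 1 2 3; do python3 -m crank '[[10,0,0.1,0,0,0,0.05],[10,0,0.2,0,0,0,0.1]]' >/dev/null; python3 m.py; done
```

```text
clock 26.15 M [ 0.02   0.411 -0.111] F [-1.9  0.5  2.8] pos [514.6  13.3  52.8] yaw 1.196 j6 0.33
clock 26.35 M [-0.016  0.225  0.249] F [-0.9  0.4  1.2] pos [514.8  13.2  52.8] yaw 1.095 j6 0.43
clock 26.55 M [0.002 0.285 0.291] F [-2.1 -0.   1.5] pos [514.9  13.1  52.8] yaw 0.995 j6 0.53
clock 26.75 M [0.138 0.343 0.347] F [-2.   0.2  1.2] pos [515.   13.   52.7] yaw 0.895 j6 0.63
```

```bash
python3 -m crank '[[10,0,0.05,0,0,0,0.03],[10,0,0.1,0,0,0,0.06]]' >/dev/null; python3 m.py
python3 -m crank '[[10,0,0,0,0,0,0.02],[10,0,0,0,0,0,0.04]]' >/dev/null; python3 m.py; python3 chk.py
```

```text
clock 26.95 M [0.211 0.658 0.395] F [-3.1 -0.6  1.7] pos [515.1  12.9  52.7] yaw 0.834 j6 0.69
clock 27.15 M [0.196 0.792 0.441] F [-3.1  0.1  0.5] pos [515.1  12.9  52.7] yaw 0.793 j6 0.73
top shift px [-0.2001321  -0.01957138] cc 0.9968 px per 10mm along [-4.67926334 -0.60287849]
scene shift px [ 0.11259021 -0.05232952] cc 0.9975 px per 10mm along [ 2.61743591 -1.38921485]
```

Torque is 0.44 N m, inside the finger-tight range, and the stand has shifted only about 0.4 mm. I release and lift away.

```bash
python3 -m crank '[[25,0,0,0,0,0,0],[40,0,0,0,0,0,0],[40,0,0,0,0,0,0],[40,0,0,0,0,0,0],[40,0,0,-10,0,0,0],[40,0,0,-30,0,0,0],[40,0,0,-60,0,0,0],[40,0,0,-90,0,0,0],[40,0,0,-100,0,0,0],[40,0,0,-100,0,0,0]]' | grep -E "pos|force|gap"
python3 -m crank '[[40,-50,0,0,0,0,0],[40,-100,0,0,0,0,0],[40,-140,0,0,0,0,0],[40,-160,0,0,0,0,0],[40,-160,0,0,0,0,0],[40,-160,0,0,0,0,0]]' | grep pos
python3 chk.py
python3 - <<'E'
from h import *
p,d=optics.camera("top"); c=optics.calibration("top")
# flange centre: grey blob / wing
k=big(mask(p,(0,170,60),(8,255,255),(300,240,390,330))); r=cv2.minAreaRect(onplane(k.reshape(-1,2),c,70)[:,:2].astype(np.float32)); print("wing",r)
k=big(mask(p,(105,120,60),(130,255,255),(230,240,400,320))); f=cv2.minAreaRect(onplane(k.reshape(-1,2),c,40)[:,:2].astype(np.float32)); print("foot",f)
u=np.array([.118,.993]); print("wing y in foot ~",(np.array(r[0])-f[0])@u+40)
E
```

```text
eef_pos: [516.0, 12.8, 154.3]
wrist_force: [-0.0, 0.3, -0.7]
finger_gap: 37.7
finger_force: 0.0
eef_pos: [403.2, -101.1, 152.2]
top shift px [-0.19348072 -0.01858612] cc 0.9967 px per 10mm along [-4.67926334 -0.60287849]
scene shift px [ 0.10891845 -0.05117837] cc 0.9975 px per 10mm along [ 2.61743591 -1.38921485]
wing ((514.1299438476562, 9.449625968933105), (40.607940673828125, 17.87002182006836), 45.468605041503906)
foot ((515.012939453125, 15.207801818847656), (190.1165008544922, 60.60694122314453), 83.14840698242188)
wing y in foot ~ 34.17793789958954
```

```bash
python3 -c "
from cell import manip
print(manip.sign_off())"
```

```text
the job is handed in; nothing more can be done
None
```

I handed the job in with the bolt in the rail against the post end of the slot (foot y ≈ 34 mm), the nut tightened to about 0.44 N m, the stand moved about 0.4 mm and the arm clear; the head being square under the lips is inferred from the torque, not seen, and no verdict was returned.

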